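# Flip the stock tags of the mosaic bins

### The arm

A 6-joint arm with a two-finger parallel gripper is mounted at the origin on the work surface. World frame = base frame: x ahead of the robot, y to its left, z up, the work surface at z = 0. Lengths are in m, angles in rad, forces in N, time in s.
With the tool pointing down it reaches from about 0.25 to 0.775 m from the base axis. Payload 4 kg.
Tool frame: the origin (TCP) lies between the finger pads; the fingertips stand bot.tip_reach ahead of it and the grasp point (between the pads) lies 8 mm behind it (bot.tip_reach is the distance from the TCP to the fingertips, in m); z points along the fingers, y is the line along which they close (so a half turn about z gives the same grasp; the last joint's range is limited). The gripper opens to 85 mm and grips with 20 to 120 N. Pads are 22 mm wide; open, the fingers measure 114 mm over their backs; the gripper's body (76 mm by 85 mm) begins 54 mm behind the grasp point. The pads swing forward as they close: fully open they stand 13 mm farther back than shut.
Start: joints at [1.173, 0.087, 1.371, -0, 1.684, -0.103], TCP at [0.16, 0.526, 0.242] pointing down, gripper open.
Joint ranges: [-3.1, 3.1], [-0.76, 2.03], [0.27, 2.55], [-1.08, 4.22], [0.17, 2.65], [-2.57, 2.57]. Speed limits (rad/s): [2.79, 2.79, 3.14, 3.14, 3.14, 3.14].

### API

Orientations are given as [roll, pitch, yaw] about the fixed x, y, z axes, in that order (R = Rz(yaw) Ry(pitch) Rx(roll)).
In Python, from cell import bot, vision gives the robot as it stands.
- The arm moves only by the tool play_rows, never from a script. Its argument "series" is a list of rows, each an object of numbers: "x", "y", "z": the shift along the tool's x, y, z scaled (see below); "ax", "ay", "az": the turn, a rotation vector about the tool's x, y, z scaled (see below). A call has 1 to 12 rows; each row is the pose to reach, as a shift and turn from the pose commanded when the call began, along the tool's axes at that moment, turning the shorter way round; what a row does not reach only later rows make up. The controller multiplies each number of a shift by 0.15 m and each number of a turn by 180 degrees. A row lasts 1/8 s, in which the tool goes at most 62.5 mm and 10.7 degrees, less where a joint would pass 70% of its speed; a pose out of reach is approached as far as the arm can. A call with a number of a shift or a turn outside -1 to 1 is refused whole. A call with a gripper value outside its range is refused whole. "gripper" is the gripper command: -1 is shut, 1 is fully open, values between are in proportion, set as the call begins (left out, the last holds). The fingers move at their own pace and stop on an object; "newtons" is the grip in N (left out, the last holds). Time passes only in rows, so rows that repeat a pose let the fingers close. It gives the time, the measured TCP pose, the force, the opening and the grip force at its end, in the units of the state.
- bot.state(): the state, without advancing time (a new reading comes with each control period).
- vision.grab_frame(name): name is "scene" or "top" or "wrist"; returns (picture, depth): 420x560x3 uint8, blue, green, red; 420x560 float32, m along the optical axis (not along the pixel's ray), 0 where there is no reading.
- vision.camera_model(name): a dict with "fx", "fy", "cx", "cy" (pixels), "k1" (the pictures are not rectified: a ray, as slopes to the right and down, at radius r is drawn at 1 + k1 r^2 times it, then the intrinsics apply), "extrinsics" (4x4, takes a point from camera to world coordinates); the wrist camera has in their place "mount" (4x4, takes a point from camera to tool coordinates, whose origin is the TCP and whose axes are the flange's). Camera axes: x right, y up, looking along -z (the intrinsics and any distortion apply to the point x, -y, -z); pixel columns grow to the right and rows downward; lengths in m; the calibration is good to about 2 mm. A picture is of the moment at which its call begins: read the wrist's pose just before it. camera_model takes no time and is no camera call.
- bot.sign_off(): hands the job in; it is judged then, once.
The state is a dict: "time_s": time; "joint_pos": joint angles; "qvel": joint speeds; "joint_torque": joint torques, N m; "ee_pos": TCP position; "orientation": TCP orientation; "wrist_force": force on the tool from outside, world axes, zero at the start; "torque": the same for the moment, N m; "opening": finger opening in m; "grasp_force": force on a finger pad.
Only numpy, scipy, OpenCV 4.12 (cv2) and the standard library are available. Lean on these libraries where they do the work, as an engineer would, in place of code of your own. Each camera call takes 0.05 s, during which the arm holds its last target. There are 200 camera calls.

### The job

Each tile bin on the mosaic bench has a hinged tag in front of it. Using the fingertips to push them over, never pinching or forcing a flap, flip the tags so that those in front of the two full bins stand up showing their tiled faces and those in front of the two nearly empty bins are folded down towards you. Leave the bins, the hammer, the bottle and the brush where they are.

Things in the scene. Friction and masses are not known exactly. Their poses are not given: they have to be found in the camera images.
- rail: low wooden plank 110 x 440 x 18 mm lying on the bench, fixed; it carries four hinged stock tags in a row 100 mm apart. Origin at the centre of its underside; its y axis runs along the row, its x axis points away from the robot across the row towards the bins, z up.
- flap_a (a joint): angle of tag a's flap: 0 = folded down towards the robot (rising 38 degrees above the level, bare plywood face on top), 1.43 = up (leaning 30 degrees past the vertical towards the bins, tiled face towards the robot). It balances at about 0.91 (vertical) and falls softly to the side it is past. No spring; about 40 g; it moves easily when its free edge goes up and over.
- tag_a_hinge (a point): middle of tag a's hinge rod, 55 mm above the bench; fixed, axes as the rail's. Steel cheeks stand 36 to 41 mm either side, up to 5 mm above the rod. Wooden rests touch the flap only within 35 mm of the rod: its outer half is free on both sides. A down flap comes up when a fingertip in front of its edge moves forward and up with it; pushed too low or only level it may bind.
- flap_a_edge (a point): middle of the free edge of tag a's flap; moves with it. The flap is plywood, 75 mm from rod to free edge, 64 mm wide, 4 mm thick, with a 4 mm layer of tiles on one face out to the edges and a 1.5 mm bare facing on the other. Down: the edge is 101 mm above the bench, 59 mm from the rod on the robot's side; up: 120 mm above the bench, 37 mm beyond the rod.
- tag_a_binspot (a point): point on the bench 130 mm beyond tag a's hinge, where the bin that this tag belongs to stands (its bin's origin is within 20 mm of it).
- flap_b (a joint): angle of tag b's flap: 0 = folded down towards the robot (rising 38 degrees above the level, bare plywood face on top), 1.43 = up (leaning 30 degrees past the vertical towards the bins, tiled face towards the robot). It balances at about 0.91 (vertical) and falls softly to the side it is past. No spring; about 40 g; it moves easily when its free edge goes up and over.
- tag_b_hinge (a point): middle of tag b's hinge rod, 55 mm above the bench; fixed, axes as the rail's. Steel cheeks stand 36 to 41 mm either side, up to 5 mm above the rod. Wooden rests touch the flap only within 35 mm of the rod: its outer half is free on both sides. A down flap comes up when a fingertip in front of its edge moves forward and up with it; pushed too low or only level it may bind.
- flap_b_edge (a point): middle of the free edge of tag b's flap; moves with it. The flap is plywood, 75 mm from rod to free edge, 64 mm wide, 4 mm thick, with a 4 mm layer of tiles on one face out to the edges and a 1.5 mm bare facing on the other. Down: the edge is 101 mm above the bench, 59 mm from the rod on the robot's side; up: 120 mm above the bench, 37 mm beyond the rod.
- tag_b_binspot (a point): point on the bench 130 mm beyond tag b's hinge, where the bin that this tag belongs to stands (its bin's origin is within 20 mm of it).
- flap_c (a joint): angle of tag c's flap: 0 = folded down towards the robot (rising 38 degrees above the level, bare plywood face on top), 1.43 = up (leaning 30 degrees past the vertical towards the bins, tiled face towards the robot). It balances at about 0.91 (vertical) and falls softly to the side it is past. No spring; about 40 g; it moves easily when its free edge goes up and over.
- tag_c_hinge (a point): middle of tag c's hinge rod, 55 mm above the bench; fixed, axes as the rail's. Steel cheeks stand 36 to 41 mm either side, up to 5 mm above the rod. Wooden rests touch the flap only within 35 mm of the rod: its outer half is free on both sides. A down flap comes up when a fingertip in front of its edge moves forward and up with it; pushed too low or only level it may bind.
- flap_c_edge (a point): middle of the free edge of tag c's flap; moves with it. The flap is plywood, 75 mm from rod to free edge, 64 mm wide, 4 mm thick, with a 4 mm layer of tiles on one face out to the edges and a 1.5 mm bare facing on the other. Down: the edge is 101 mm above the bench, 59 mm from the rod on the robot's side; up: 120 mm above the bench, 37 mm beyond the rod.
- tag_c_binspot (a point): point on the bench 130 mm beyond tag c's hinge, where the bin that this tag belongs to stands (its bin's origin is within 20 mm of it).
- flap_d (a joint): angle of tag d's flap: 0 = folded down towards the robot (rising 38 degrees above the level, bare plywood face on top), 1.43 = up (leaning 30 degrees past the vertical towards the bins, tiled face towards the robot). It balances at about 0.91 (vertical) and falls softly to the side it is past. No spring; about 40 g; it moves easily when its free edge goes up and over.
- tag_d_hinge (a point): middle of tag d's hinge rod, 55 mm above the bench; fixed, axes as the rail's. Steel cheeks stand 36 to 41 mm either side, up to 5 mm above the rod. Wooden rests touch the flap only within 35 mm of the rod: its outer half is free on both sides. A down flap comes up when a fingertip in front of its edge moves forward and up with it; pushed too low or only level it may bind.
- flap_d_edge (a point): middle of the free edge of tag d's flap; moves with it. The flap is plywood, 75 mm from rod to free edge, 64 mm wide, 4 mm thick, with a 4 mm layer of tiles on one face out to the edges and a 1.5 mm bare facing on the other. Down: the edge is 101 mm above the bench, 59 mm from the rod on the robot's side; up: 120 mm above the bench, 37 mm beyond the rod.
- tag_d_binspot (a point): point on the bench 130 mm beyond tag d's hinge, where the bin that this tag belongs to stands (its bin's origin is within 20 mm of it).
- bin_full_1: grey open plastic bin, 120 (along x) x 85 x 55 mm, standing loose on the bench behind one of the tags; origin at the centre of its underside; FULL: heaped to just over the brim (about 65 mm) with small square mosaic tiles, 0.9 kg.
- bin_full_2: grey open plastic bin, 120 (along x) x 85 x 55 mm, standing loose on the bench behind one of the tags; origin at the centre of its underside; FULL: heaped to just over the brim (about 65 mm) with small square mosaic tiles, 0.9 kg.
- bin_low_1: grey open plastic bin, 120 (along x) x 85 x 55 mm, standing loose on the bench behind one of the tags; origin at the centre of its underside; NEARLY EMPTY: only a few tiles on its floor, 0.22 kg.
- bin_low_2: grey open plastic bin, 120 (along x) x 85 x 55 mm, standing loose on the bench behind one of the tags; origin at the centre of its underside; NEARLY EMPTY: only a few tiles on its floor, 0.22 kg.
- hammer: bystander: steel hammer 240 mm long lying on the bench left of the rail, about 26 mm high, handle towards the robot; origin near the middle of its length.
- dropper: bystander: small amber dropper bottle, 34 mm across and 85 mm tall, standing right of the rail; origin at the centre of its underside.
- brush: bystander: flat brush about 200 mm long lying right of the rail, beyond the bottle; origin near the middle of its length.
Things that resemble listed ones, but are neither listed nor needed, are in the scene too. What is shaped like the bin_full_2 but purple is not meant.

How it is judged:
By the outcome, as a careful person would: the job done as asked, in the order asked, and still so for the second after the job is handed in, with the robot touching nothing.
It also fails if it takes over 61 s, if anything falls off the work surface, if the arm or the gripper's body presses on something with over 40 N, if the wrist force passes 120 N, or if a joint passes its speed limit or range.

## Working session

There is one attempt and no reset: what is moved stays moved. The work goes in short steps, Python scripts to look and compute and a tool call to move; the robot and the scene stay as the last step left them, time stands still between calls to the robot, and variables do not carry over. Pictures are saved under pics/ and viewed, at most 10 in all, crops included, and the job is handed in when it is done.

Besides the shell and the picture viewer there is one more tool, called after ">>>" as name([rows], argument=value, ...), one row to a line, values as JSON. play_rows: Moves the arm, as the interface text tells. Its arguments: {"type":"object","properties":{"series":{"type":"array","items":{"type":"object","properties":{"x":{"type":"number","minimum":-1,"maximum":1},"y":{"type":"number","minimum":-1,"maximum":1},"z":{"type":"number","minimum":-1,"maximum":1},"ax":{"type":"number","minimum":-1,"maximum":1},"ay":{"type":"number","minimum":-1,"maximum":1},"az":{"type":"number","minimum":-1,"maximum":1}}}},"gripper":{"type":"number"},"newtons":{"type":"number"}},"required":["series"]}

```bash
mkdir -p pics; cat > h.py <<'E'
from cell import bot, vision
import numpy as np, cv2
from scipy.spatial.transform import Rotation as R
def world(name,uv,depth,M=None,pose=None):
    M=M or vision.camera_model(name); 
    uv=np.asarray(uv,float).reshape(-1,2); a=(uv-[M['cx'],M['cy']])/[M['fx'],M['fy']]
    s=a.copy()
    for _ in range(20): s=a/(1+M['k1']*(s**2).sum(1,keepdims=True))
    d=np.array([depth[int(v),int(u)] for u,v in uv])
    P=np.c_[s[:,0]*d,-s[:,1]*d,-d,np.ones(len(d))]
    return (P@np.array(M['extrinsics']).T)[:,:3]
E
python3 - <<'E'
from h import *
s=bot.state();print(s,bot.tip_reach)
for n in('top','scene'):
    p,d=vision.grab_frame(n);cv2.imwrite(f'pics/{n}0.png',p);np.save(f'{n}0.npy',d);print(vision.camera_model(n))
E
```

```text
{'time_s': 0.0, 'joint_pos': array([ 1.17289764e+00,  8.79625100e-02,  1.37230688e+00, -2.42304755e-06,
        1.68359155e+00, -1.03074810e-01]), 'qvel': array([-0.00080328, -0.00081144,  0.00093827, -0.00084636, -0.00295519,
        0.0009842 ]), 'joint_torque': array([-1.09584806e-03, -3.51839054e+01, -3.13282549e+01, -1.73783906e-04,
        1.04812573e-02,  1.25477357e-05]), 'ee_pos': array([0.15961632, 0.52582022, 0.2411083 ]), 'orientation': array([-3.13933616e+00, -2.30993942e-04,  2.84676824e+00]), 'wrist_force': array([-0.0658855 ,  0.18903369,  0.60434092]), 'torque': array([ 0.00415619,  0.01560073, -0.02076162]), 'grasp_force': 0.0, 'opening': 0.08500217353882912} 0.011
{'fx': 463.3886703889082, 'fy': 463.3886703889082, 'cx': 280.6944653811631, 'cy': 207.02001459336347, 'k1': -0.0210195024140177, 'extrinsics': array([[ 6.40117607e-03,  9.90102262e-01, -1.40201770e-01,
         3.93202675e-01],
       [-9.99979503e-01,  6.31935735e-03, -1.02876634e-03,
         2.04285476e-02],
       [-1.32598796e-04,  1.40205482e-01,  9.90122419e-01,
         1.18915697e+00],
       [ 0.00000000e+00,  0.00000000e+00,  0.00000000e+00,
         1.00000000e+00]])}
{'fx': 391.7430874575854, 'fy': 391.7430874575854, 'cx': 283.0106548852673, 'cy': 209.56615495711787, 'k1': -0.08403564593870548, 'extrinsics': array([[ 0.16151266, -0.83981768,  0.51828556,  0.99308559],
       [ 0.98681384,  0.13180317, -0.09394878, -0.06538533],
       [ 0.01058816,  0.52662528,  0.85003159,  0.7961493 ],
       [ 0.        ,  0.        ,  0.        ,  1.        ]])}
```

View pics/top0.png

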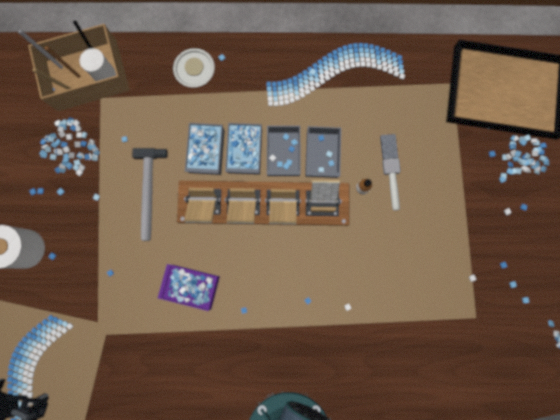

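View pics/scene0.png

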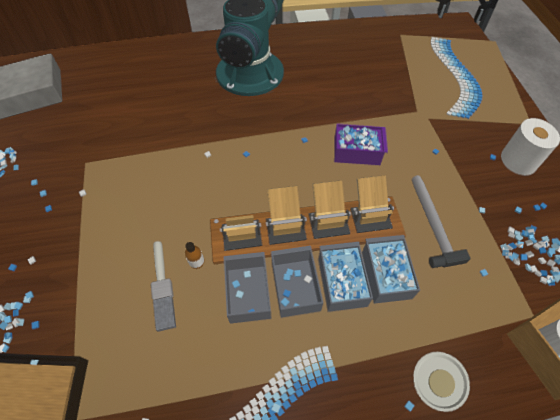

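The top view has the full bins at (205,148) and (243,148), and the low bins at (283,150) and (323,152). Tags at u=203, 243 and 283 look down (bare plywood on top), and the one at u=323 looks up. The lookalike is the purple bin at (188,287). I'll check with enlarged crops and measure.

```bash
python3 - <<'E'
from h import *
p=cv2.imread('pics/top0.png');d=np.load('top0.npy')
c=cv2.resize(p[115:235,165:365],None,fx=4,fy=4,interpolation=cv2.INTER_CUBIC);cv2.imwrite('pics/c1.png',c)
q=cv2.imread('pics/scene0.png')
c=cv2.resize(q[160:330,200:425],None,fx=3.5,fy=3.5,interpolation=cv2.INTER_CUBIC);cv2.imwrite('pics/c2.png',c)
# rail corners and flaps
uv=[(181,185),(181,220),(346,186),(346,220),(203,220),(243,220),(283,220),(323,185),(323,205),(205,148),(243,148),(283,150),(323,152)]
print(np.c_[uv,world('top',uv,d).round(3)])
E
```

```text
[[ 1.81e+02  1.85e+02  6.14e-01  2.78e-01  1.90e-02]
 [ 1.81e+02  2.20e+02  5.24e-01  2.75e-01  2.00e-02]
 [ 3.46e+02  1.86e+02  6.15e-01 -1.46e-01  1.70e-02]
 [ 3.46e+02  2.20e+02  5.26e-01 -1.44e-01  2.20e-02]
 [ 2.03e+02  2.20e+02  5.15e-01  2.04e-01  1.05e-01]
 [ 2.43e+02  2.20e+02  5.16e-01  1.10e-01  1.01e-01]
 [ 2.83e+02  2.20e+02  5.16e-01  1.60e-02  1.02e-01]
 [ 3.23e+02  1.85e+02  5.98e-01 -7.80e-02  1.16e-01]
 [ 3.23e+02  2.05e+02  5.64e-01 -8.60e-02  2.40e-02]
 [ 2.05e+02  1.48e+02  7.01e-01  2.12e-01  6.20e-02]
 [ 2.43e+02  1.48e+02  6.99e-01  1.16e-01  6.90e-02]
 [ 2.83e+02  1.50e+02  7.13e-01  1.70e-02  3.00e-03]
 [ 3.23e+02  1.52e+02  7.08e-01 -8.90e-02  2.00e-03]]
```

View pics/c1.png

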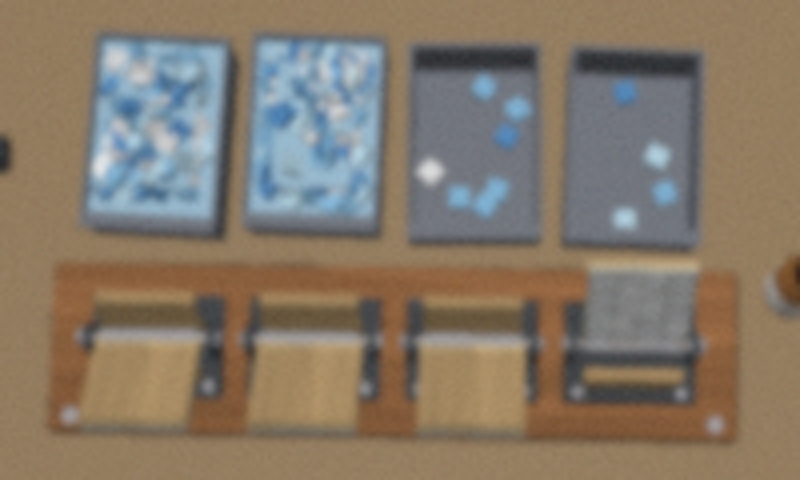

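View pics/c2.png

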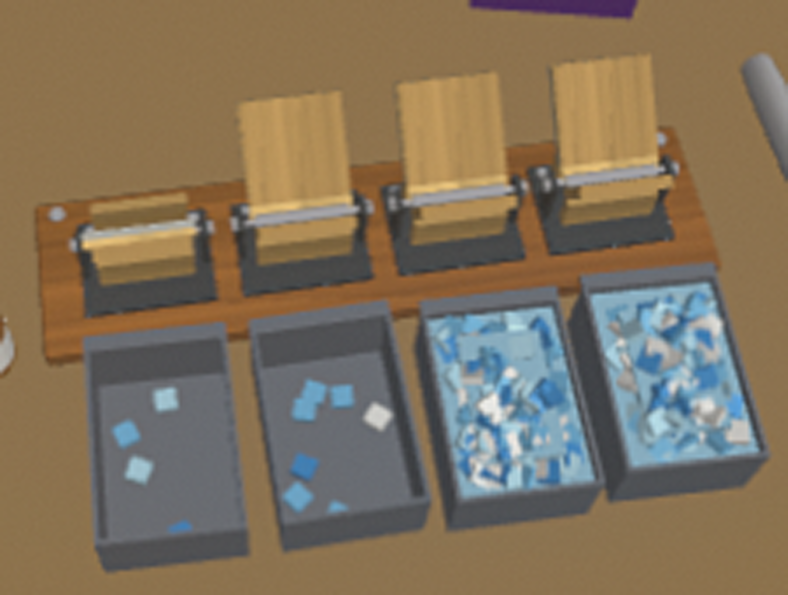

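The crops confirm it: tags 1–3 (left to right) are down, and tag 4 is up with its tiled face towards me. The full bins stand behind tags 1 and 2, and the low ones behind 3 and 4. So tags 1 and 2 go up, tag 4 goes down and tag 3 stays. Next I'll locate the hinges from the rod ends at crop (82,335) and (705,346), plus the rail edges.

```bash
cat >> h.py <<'E'
def shift(target,yaw=np.pi):
    s=bot.state(); r=R.from_euler('xyz',s['orientation']); t=R.from_euler('xyz',[np.pi,0,yaw])
    d=r.inv().apply(np.atleast_2d(target)-s['ee_pos'])/0.15
    return d.round(3),((r.inv()*t).as_rotvec()/np.pi).round(4)
E
python3 - <<'E'
from h import *
M=vision.camera_model('top');E=np.array(M['extrinsics'])
def onz(uv,z):
    o=np.ones((420,560),np.float32);P=world('top',uv,o);c=E[:3,3];r=P-c
    return c+r*((z-c[2])/r[:,2])[:,None]
cr=lambda L:np.array(L)/4+[165-.4,115-.4]
print('rod',onz(cr([(82,335),(222,340),(705,346)]),.057).round(4))
print('rail',onz(cr([(57,263),(737,272),(50,432),(737,440)]),.018).round(4))
print('down edges top',onz(cr([(82,424),(192,429),(248,429),(357,431),(417,431),(526,433)]),.103).round(4))
print('up edge',onz(cr([(588,264),(699,264)]),.122).round(4))
# hinge model: rail centre
c=onz(cr([(57,263),(737,272),(50,432),(737,440)]),.018)
yx=c[[0,2]].mean(0)-c[[1,3]].mean(0);m=c.mean(0);print('centre',m,'yaw',np.arctan2(-yx[0],yx[1]),'len',np.linalg.norm(yx))
print(shift([0.44,0.21,0.22]))
E
```

```text
rod [[ 0.5737  0.2585  0.057 ]
 [ 0.5711  0.1716  0.057 ]
 [ 0.5693 -0.1271  0.057 ]]
rail [[ 0.6268  0.2845  0.018 ]
 [ 0.6236 -0.1533  0.018 ]
 [ 0.5173  0.2849  0.018 ]
 [ 0.515  -0.1518  0.018 ]]
down edges top [[ 0.5132  0.2469  0.103 ]
 [ 0.5107  0.1819  0.103 ]
 [ 0.5109  0.1489  0.103 ]
 [ 0.5101  0.0846  0.103 ]
 [ 0.5103  0.0492  0.103 ]
 [ 0.5096 -0.015   0.103 ]]
up edge [[ 0.6074 -0.0505  0.122 ]
 [ 0.6078 -0.1157  0.122 ]]
centre [0.5706908  0.06606537 0.018     ] yaw -0.0062202357684277 len 0.43721567302579295
(array([[-2.4  , -1.472,  0.144]]), array([-0.0006, -0.0002, -0.0938]))
```

>>> play_rows([
  {"x": -0.3,"y": -0.18,"az": -0.04},
  {"x": -0.6,"y": -0.37,"az": -0.08},
  {"x": -0.8,"y": -0.49,"z": 0.05,"az": -0.0938},
  {"x": -0.8,"y": -0.49,"z": 0.05,"az": -0.0938},
  {"x": -0.8,"y": -0.49,"z": 0.05,"az": -0.0938},
], gripper=-1, newtons=20)

```text
$.series[0]: bad value
```

```bash
python3 - <<'E'
from h import *
s=bot.state();print(s['ee_pos'],s['orientation'],s['opening'],bot.tip_reach,s['wrist_force']);print(shift([0.44,0.215,0.17]))
E
```

```text
[0.15963564 0.52587374 0.24123038] [-3.13957542e+00 -2.02620751e-04  2.84680882e+00] 0.08523681067510976 0.011 [-0.22246081 -0.33707667  0.02011869]
(array([[-2.391, -1.439,  0.477]]), array([-0.0006, -0.0002, -0.0938]))
```

All keys are probably required in each row.

>>> play_rows([
  {"x": -0.3,"y": -0.18,"z": 0,"ax": 0,"ay": 0,"az": -0.04},
  {"x": -0.6,"y": -0.37,"z": 0,"ax": 0,"ay": 0,"az": -0.08},
  {"x": -0.8,"y": -0.49,"z": 0.05,"ax": 0,"ay": 0,"az": -0.0938},
  {"x": -0.8,"y": -0.49,"z": 0.05,"ax": 0,"ay": 0,"az": -0.0938},
  {"x": -0.8,"y": -0.49,"z": 0.05,"ax": 0,"ay": 0,"az": -0.0938},
], gripper=-1, newtons=20)

```text
time_s: 0.72
ee_pos: [0.2529, 0.4214, 0.2347]
orientation: [3.141, -0.001, 3.141]
wrist_force: [-0.2, 0.0, 0.1]
opening: 0.0
grasp_force: 0.0
```

```bash
python3 - <<'E'
from h import *
s=bot.state();print(s['ee_pos'],s['orientation'],s['opening'],bot.tip_reach,s['wrist_force']);print(shift([0.44,0.215,0.17]))
E
```

```text
[0.25291951 0.42136835 0.23465376] [ 3.14135134e+00 -7.39400347e-04  3.14112737e+00] 1.7128725104469685e-05 0.011 [-0.21904798  0.00512078  0.10479706]
(array([[-1.248, -1.375,  0.43 ]]), array([ 0.0001, -0.0002, -0.0001]))
```

>>> play_rows([
  {"x": -0.25,"y": -0.27,"z": 0,"ax": 0,"ay": 0,"az": 0},
  {"x": -0.5,"y": -0.55,"z": 0,"ax": 0,"ay": 0,"az": 0},
  {"x": -0.7,"y": -0.8,"z": 0,"ax": 0,"ay": 0,"az": 0},
  {"x": -0.9,"y": -1.0,"z": 0.1,"ax": 0,"ay": 0,"az": 0},
  {"x": -0.9,"y": -1.0,"z": 0.1,"ax": 0,"ay": 0,"az": 0},
])

```text
time_s: 1.35
ee_pos: [0.3889, 0.2702, 0.2185]
orientation: [-3.14, -0.002, 3.139]
wrist_force: [0.0, 0.8, 0.1]
opening: -0.0003
grasp_force: 0.0
```

>>> play_rows([
  {"x": -0.15,"y": -0.2,"z": 0.15,"ax": 0,"ay": 0,"az": 0},
  {"x": -0.35,"y": -0.375,"z": 0.35,"ax": 0,"ay": 0,"az": 0},
  {"x": -0.35,"y": -0.375,"z": 0.35,"ax": 0,"ay": 0,"az": 0},
  {"x": -0.35,"y": -0.375,"z": 0.35,"ax": 0,"ay": 0,"az": 0},
])

```text
time_s: 1.85
ee_pos: [0.4403, 0.2164, 0.1679]
orientation: [3.14, 0.0, -3.14]
wrist_force: [1.0, -0.3, 0.6]
opening: 0.0002
grasp_force: 0.0
```

```bash
cat > arc.py <<'E'
from h import *
import sys
hx,hy=map(float,sys.argv[1:3])
s=bot.state();print(s['ee_pos'],s['orientation'])
T=[]
for th in np.radians([38,44,51,58,65,72,79,86,93,100,107]):
    C=np.array([hx-.075*np.cos(th)-.006*np.sin(th),.055+.075*np.sin(th)-.006*np.cos(th)])
    T.append([C[0]-.011+(.002 if th>.7 else -.004),hy,C[1]-.013+.011])
T=np.array([[T[0][0]-.02,hy,T[0][2]]]+T)
print(T.round(3));print(shift(T))
E
python3 arc.py .5725 .215
```

```text
[0.44034123 0.21642076 0.1679461 ] [ 3.14036452e+00  4.36776493e-05 -3.14011191e+00]
[[0.475 0.215 0.094]
 [0.495 0.215 0.094]
 [0.505 0.215 0.101]
 [0.512 0.215 0.108]
 [0.519 0.215 0.113]
 [0.526 0.215 0.118]
 [0.535 0.215 0.122]
 [0.543 0.215 0.125]
 [0.552 0.215 0.127]
 [0.561 0.215 0.128]
 [0.571 0.215 0.128]
 [0.58  0.215 0.126]]
(array([[-0.229, -0.01 ,  0.49 ],
       [-0.362, -0.011,  0.49 ],
       [-0.434, -0.011,  0.448],
       [-0.475, -0.011,  0.403],
       [-0.522, -0.011,  0.363],
       [-0.573, -0.011,  0.33 ],
       [-0.628, -0.011,  0.303],
       [-0.686, -0.011,  0.283],
       [-0.746, -0.011,  0.27 ],
       [-0.807, -0.011,  0.265],
       [-0.868, -0.011,  0.267],
       [-0.929, -0.011,  0.276]]), array([0.0004, 0.    , 0.0005]))
```

>>> play_rows([
  {"x": -0.1,"y": -0.01,"z": 0.25,"ax": 0,"ay": 0,"az": 0},
  {"x": -0.23,"y": -0.01,"z": 0.49,"ax": 0,"ay": 0,"az": 0},
  {"x": -0.23,"y": -0.01,"z": 0.49,"ax": 0,"ay": 0,"az": 0},
  {"x": -0.23,"y": -0.01,"z": 0.49,"ax": 0,"ay": 0,"az": 0},
])

```text
time_s: 2.35
ee_pos: [0.4754, 0.2147, 0.0958]
orientation: [3.14, 0.002, -3.14]
wrist_force: [-1.2, -0.6, 0.5]
opening: 0.0001
grasp_force: 0.0
```

>>> play_rows([
  {"x": -0.13,"y": 0,"z": 0,"ax": 0,"ay": 0,"az": 0},
  {"x": -0.2,"y": 0,"z": -0.04,"ax": 0,"ay": 0,"az": 0},
  {"x": -0.245,"y": 0,"z": -0.087,"ax": 0,"ay": 0,"az": 0},
  {"x": -0.29,"y": 0,"z": -0.127,"ax": 0,"ay": 0,"az": 0},
  {"x": -0.343,"y": 0,"z": -0.16,"ax": 0,"ay": 0,"az": 0},
  {"x": -0.4,"y": 0,"z": -0.187,"ax": 0,"ay": 0,"az": 0},
  {"x": -0.457,"y": 0,"z": -0.207,"ax": 0,"ay": 0,"az": 0},
  {"x": -0.517,"y": 0,"z": -0.22,"ax": 0,"ay": 0,"az": 0},
  {"x": -0.578,"y": 0,"z": -0.225,"ax": 0,"ay": 0,"az": 0},
  {"x": -0.64,"y": 0,"z": -0.223,"ax": 0,"ay": 0,"az": 0},
  {"x": -0.7,"y": 0,"z": -0.215,"ax": 0,"ay": 0,"az": 0},
  {"x": -0.7,"y": 0,"z": -0.215,"ax": 0,"ay": 0,"az": 0},
])

```text
time_s: 3.85
ee_pos: [0.5807, 0.2131, 0.1256]
orientation: [-3.141, -0.001, 3.141]
wrist_force: [0.1, -0.3, -0.9]
opening: 0.0001
grasp_force: 0.0
```

>>> play_rows([
  {"x": 0.2,"y": 0,"z": -0.1,"ax": 0,"ay": 0,"az": 0},
  {"x": 0.5,"y": 0,"z": -0.3,"ax": 0,"ay": 0,"az": 0},
  {"x": 0.9,"y": -0.3,"z": -0.2,"ax": 0,"ay": 0,"az": 0},
  {"x": 0.95,"y": -0.66,"z": -0.1,"ax": 0,"ay": 0,"az": 0},
  {"x": 0.95,"y": -0.66,"z": -0.1,"ax": 0,"ay": 0,"az": 0},
])

```text
time_s: 4.47
ee_pos: [0.4349, 0.1119, 0.1394]
orientation: [-3.14, -0.004, 3.138]
wrist_force: [0.6, 0.2, -0.7]
opening: -0.0001
grasp_force: 0.0
```

```bash
python3 arc.py .571 .116; python3 - <<'E'
from h import *
p,d=vision.grab_frame('top');c=cv2.resize(p[115:235,165:365],None,fx=4,fy=4,interpolation=cv2.INTER_CUBIC);cv2.imwrite('pics/c3.png',c)
E
```

```text
[0.43491538 0.11194196 0.13938273] [-3.14040162 -0.00355547  3.13808242]
[[0.473 0.116 0.094]
 [0.493 0.116 0.094]
 [0.504 0.116 0.101]
 [0.51  0.116 0.108]
 [0.517 0.116 0.113]
 [0.525 0.116 0.118]
 [0.533 0.116 0.122]
 [0.542 0.116 0.125]
 [0.551 0.116 0.127]
 [0.56  0.116 0.128]
 [0.569 0.116 0.128]
 [0.578 0.116 0.126]]
(array([[-0.256,  0.028,  0.299],
       [-0.39 ,  0.029,  0.298],
       [-0.461,  0.029,  0.256],
       [-0.502,  0.029,  0.211],
       [-0.549,  0.029,  0.171],
       [-0.6  ,  0.029,  0.137],
       [-0.655,  0.029,  0.11 ],
       [-0.713,  0.03 ,  0.09 ],
       [-0.773,  0.03 ,  0.077],
       [-0.834,  0.03 ,  0.071],
       [-0.895,  0.03 ,  0.073],
       [-0.955,  0.031,  0.083]]), array([-0.0004, -0.0011, -0.0011]))
```

View pics/c3.png

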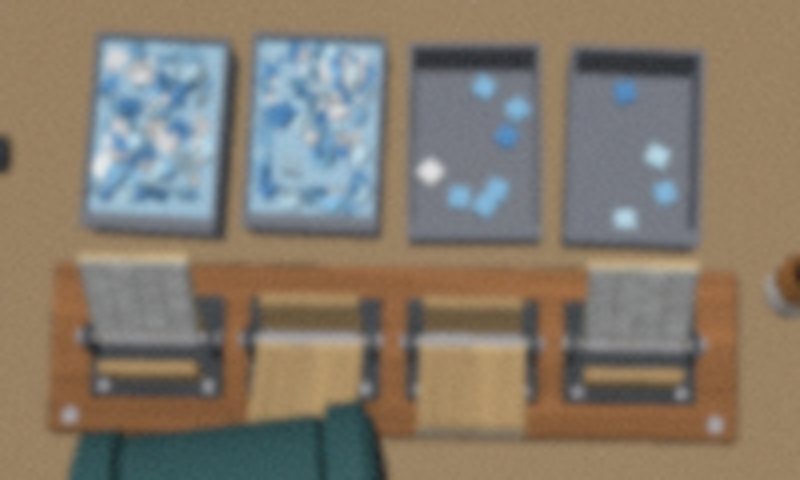

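Tag 1 is up (tiled face at crop (140,300)). Next is tag 2.

>>> play_rows([
  {"x": -0.13,"y": 0.02,"z": 0.15,"ax": 0,"ay": 0,"az": 0},
  {"x": -0.256,"y": 0.029,"z": 0.298,"ax": 0,"ay": -0.001,"az": -0.001},
  {"x": -0.256,"y": 0.029,"z": 0.298,"ax": 0,"ay": -0.001,"az": -0.001},
  {"x": -0.256,"y": 0.029,"z": 0.298,"ax": 0,"ay": -0.001,"az": -0.001},
])

```text
time_s: 5.03
ee_pos: [0.4765, 0.1194, 0.0971]
orientation: [3.141, 0.004, -3.138]
wrist_force: [-0.1, 0.6, 0.1]
opening: 0.0004
grasp_force: 0.0
```

>>> play_rows([
  {"x": -0.13,"y": 0,"z": 0,"ax": 0,"ay": 0,"az": 0},
  {"x": -0.2,"y": 0,"z": -0.04,"ax": 0,"ay": 0,"az": 0},
  {"x": -0.245,"y": 0,"z": -0.087,"ax": 0,"ay": 0,"az": 0},
  {"x": -0.29,"y": 0,"z": -0.127,"ax": 0,"ay": 0,"az": 0},
  {"x": -0.343,"y": 0,"z": -0.16,"ax": 0,"ay": 0,"az": 0},
  {"x": -0.4,"y": 0,"z": -0.187,"ax": 0,"ay": 0,"az": 0},
  {"x": -0.457,"y": 0,"z": -0.207,"ax": 0,"ay": 0,"az": 0},
  {"x": -0.517,"y": 0,"z": -0.22,"ax": 0,"ay": 0,"az": 0},
  {"x": -0.578,"y": 0,"z": -0.225,"ax": 0,"ay": 0,"az": 0},
  {"x": -0.64,"y": 0,"z": -0.223,"ax": 0,"ay": 0,"az": 0},
  {"x": -0.7,"y": 0,"z": -0.215,"ax": 0,"ay": 0,"az": 0},
  {"x": -0.7,"y": 0,"z": -0.215,"ax": 0,"ay": 0,"az": 0},
])

```text
time_s: 6.52
ee_pos: [0.5815, 0.1189, 0.1285]
orientation: [3.142, 0.003, -3.139]
wrist_force: [-0.5, -0.5, -0.6]
opening: 0.0001
grasp_force: 0.0
```

>>> play_rows([
  {"x": 0.15,"y": 0,"z": -0.1,"ax": 0,"ay": 0,"az": 0},
  {"x": 0.25,"y": 0,"z": -0.4,"ax": 0,"ay": 0,"az": 0},
  {"x": 0.2,"y": -0.1,"z": -0.7,"ax": 0,"ay": 0,"az": 0},
  {"x": 0.1,"y": -0.4,"z": -0.75,"ax": 0,"ay": 0,"az": 0},
  {"x": -0.1,"y": -0.7,"z": -0.75,"ax": 0,"ay": 0,"az": 0},
  {"x": -0.3,"y": -1.0,"z": -0.75,"ax": 0,"ay": 0,"az": 0},
  {"x": -0.4,"y": -1.0,"z": -0.75,"ax": 0,"ay": 0,"az": 0},
  {"x": -0.4,"y": -1.0,"z": -0.75,"ax": 0,"ay": 0,"az": 0},
])

```text
time_s: 7.52
ee_pos: [0.6413, -0.0314, 0.2407]
orientation: [3.141, 0.002, -3.139]
wrist_force: [-0.0, 0.3, -0.2]
opening: -0.0002
grasp_force: 0.0
```

```bash
cat > arc2.py <<'E'
from h import *
hx,hy=.5695,-.084
s=bot.state();print(s['ee_pos'],s['orientation'])
T=[]
for th in np.radians([120,114,108,102,96,90,84,78,72,66]):
    C=np.array([hx-.075*np.cos(th)+.0035*np.sin(th),.055+.075*np.sin(th)+.0035*np.cos(th)])
    T.append([C[0]+.011-.001,hy,C[1]-.015+.011])
T=np.array([[T[0][0]+.015,hy,.2],[T[0][0]+.015,hy,T[0][2]]]+T)
print(T.round(3));print(shift(T))
E
python3 arc2.py
```

```text
[ 0.6413465  -0.03138003  0.24071716] [ 3.14107704e+00  1.60058862e-03 -3.13944081e+00]
[[ 0.635 -0.084  0.2  ]
 [ 0.635 -0.084  0.114]
 [ 0.62  -0.084  0.114]
 [ 0.613 -0.084  0.118]
 [ 0.606 -0.084  0.121]
 [ 0.599 -0.084  0.124]
 [ 0.591 -0.084  0.125]
 [ 0.583 -0.084  0.126]
 [ 0.575 -0.084  0.126]
 [ 0.567 -0.084  0.125]
 [ 0.56  -0.084  0.123]
 [ 0.552 -0.084  0.121]]
(array([[ 0.043, -0.351,  0.271],
       [ 0.044, -0.351,  0.843],
       [ 0.144, -0.351,  0.843],
       [ 0.19 , -0.351,  0.817],
       [ 0.238, -0.351,  0.796],
       [ 0.288, -0.351,  0.78 ],
       [ 0.339, -0.35 ,  0.769],
       [ 0.391, -0.35 ,  0.764],
       [ 0.443, -0.35 ,  0.764],
       [ 0.495, -0.35 ,  0.77 ],
       [ 0.547, -0.35 ,  0.781],
       [ 0.596, -0.35 ,  0.797]]), array([0.0002, 0.0005, 0.0007]))
```

>>> play_rows([
  {"x": 0.03,"y": -0.35,"z": 0,"ax": 0,"ay": 0,"az": 0},
  {"x": 0.03,"y": -0.35,"z": 0,"ax": 0,"ay": 0,"az": 0},
  {"x": 0.03,"y": -0.35,"z": 0.3,"ax": 0,"ay": 0,"az": 0},
  {"x": 0.03,"y": -0.35,"z": 0.6,"ax": 0,"ay": 0,"az": 0},
  {"x": 0.03,"y": -0.35,"z": 0.843,"ax": 0,"ay": 0,"az": 0},
  {"x": 0.03,"y": -0.35,"z": 0.843,"ax": 0,"ay": 0,"az": 0},
  {"x": 0.03,"y": -0.35,"z": 0.843,"ax": 0,"ay": 0,"az": 0},
])

```text
time_s: 8.4
ee_pos: [0.638, -0.0827, 0.1173]
orientation: [-3.141, 0.006, -3.138]
wrist_force: [-0.2, 0.1, 0.5]
opening: 0.0004
grasp_force: 0.0
```

>>> play_rows([
  {"x": 0.114,"y": 0,"z": 0,"ax": 0,"ay": 0,"az": 0},
  {"x": 0.16,"y": 0,"z": -0.026,"ax": 0,"ay": 0,"az": 0},
  {"x": 0.208,"y": 0,"z": -0.047,"ax": 0,"ay": 0,"az": 0},
  {"x": 0.258,"y": 0,"z": -0.063,"ax": 0,"ay": 0,"az": 0},
  {"x": 0.309,"y": 0,"z": -0.074,"ax": 0,"ay": 0,"az": 0},
  {"x": 0.361,"y": 0,"z": -0.079,"ax": 0,"ay": 0,"az": 0},
  {"x": 0.413,"y": 0,"z": -0.079,"ax": 0,"ay": 0,"az": 0},
  {"x": 0.465,"y": 0,"z": -0.073,"ax": 0,"ay": 0,"az": 0},
  {"x": 0.517,"y": 0,"z": -0.062,"ax": 0,"ay": 0,"az": 0},
  {"x": 0.566,"y": 0,"z": -0.06,"ax": 0,"ay": 0,"az": 0},
  {"x": 0.566,"y": 0,"z": -0.06,"ax": 0,"ay": 0,"az": 0},
  {"x": 0.566,"y": 0,"z": -0.06,"ax": 0,"ay": 0,"az": 0},
])

```text
time_s: 9.9
ee_pos: [0.5525, -0.0836, 0.124]
orientation: [3.142, 0.004, -3.139]
wrist_force: [-0.6, -0.4, 0.2]
opening: 0.0005
grasp_force: 0.0
```

>>> play_rows([
  {"x": -0.1,"y": 0,"z": -0.2,"ax": 0,"ay": 0,"az": 0},
  {"x": -0.1,"y": 0,"z": -0.5,"ax": 0,"ay": 0,"az": 0},
  {"x": 0.2,"y": 0,"z": -0.9,"ax": 0,"ay": 0,"az": 0},
  {"x": 0.6,"y": 0,"z": -1,"ax": 0,"ay": 0,"az": 0},
  {"x": 1,"y": 0,"z": -1,"ax": 0,"ay": 0,"az": 0},
  {"x": 1,"y": 0,"z": -1,"ax": 0,"ay": 0,"az": 0},
  {"x": 1,"y": 0,"z": -1,"ax": 0,"ay": 0,"az": 0},
])

```text
time_s: 10.78
ee_pos: [0.4021, -0.0842, 0.2739]
orientation: [-3.141, 0.005, -3.139]
wrist_force: [0.1, -0.6, -0.6]
opening: 0.0
grasp_force: 0.0
```

```bash
python3 - <<'E'
from h import *
p,d=vision.grab_frame('top');c=cv2.resize(p[105:245,130:410],None,fx=2.8,fy=2.8,interpolation=cv2.INTER_CUBIC);cv2.imwrite('pics/c4.png',c)
p,d=vision.grab_frame('scene');c=cv2.resize(p[150:330,130:480],None,fx=2.25,fy=2.25,interpolation=cv2.INTER_CUBIC);cv2.imwrite('pics/c5.png',c)
E
```

```text
(no output)
```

View pics/c4.png

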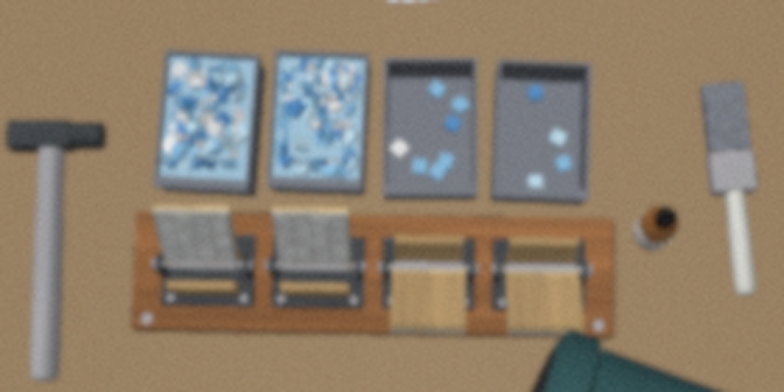

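View pics/c5.png

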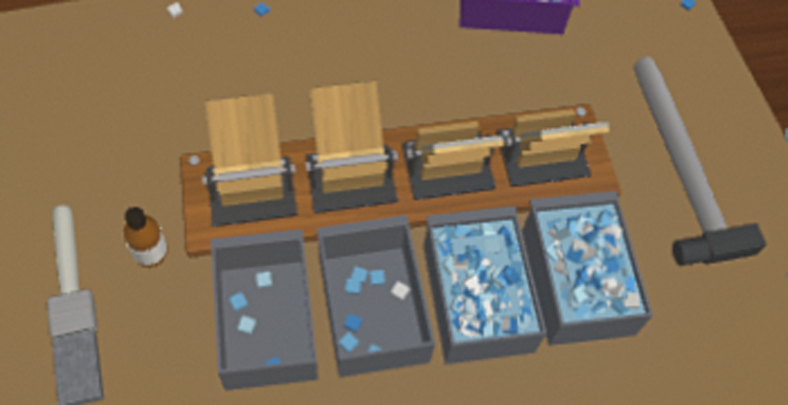

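Tags at crop (197,235) and (312,235) are up with tiled faces. Those at (428,298) and (545,298) are down, and everything else is where it was.

```bash
python3 -c "
from cell import bot
print(bot.sign_off())"
```

```text
the job is handed in; nothing more can be done
None
```

The tags in front of the two full bins now stand up showing their tiled faces, and the two in front of the nearly empty bins are folded down. The final camera views show the bins, hammer, bottle and brush where they were. I handed the job in after about 11 s of robot time.

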